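Engage the keyed hand drive in the lens spindle's hub and hold it home

TASK

On this camera repair bench, take the keyed hand drive by its flat black grip, lift it up and off the forked hanger, and push its shaft into the bore of the lens spindle's pulley hub, turning it until its key slips into the keyway. Keep pushing against the ejector spring until the drive's collar sits flush on the hub, and finish while still gripping it and holding it pressed fully home: do not let go, as the spring would push it out. Leave the lens, camera, oil tin and bell where they stand.

Things in the scene. Friction and masses are not known exactly. Their poses are not given: they have to be found in the camera images.
- keyed_drive: Loose hand tool, 0.15-0.31 kg, hanging shaft down in the hanger. Origin: centre of the shaft's lower tip; z up along the shaft, x the way the key sticks out. Steel shaft 16 mm diameter, z 0 to 50 mm (lowest 3 mm tapers to 12); one key 6 mm wide (y), z 12 to 40, out to x = 13. Collar 48 mm diameter, z 50 to 56; a tab 8 mm wide on its edge, out to x = 32, points over the key.
- drive_grip (a point): Middle of the drive's flat black grip, on the shaft axis 78.5 mm above the tip; axes as the drive. The grip is a plate 36 mm long (x), 12 mm thick (y), from 56 to 101 mm above the tip: pinch it across its 12 mm from above, either way round, with about 60 N.
- drive_collar (a point): Centre of the underside of the drive's collar, 50 mm above the shaft tip; axes as the drive.
- hanger: Fixed steel stand; origin under its foot (110 x 90 x 12 mm), below the fork's middle. A post at x = -52 to -38 mm carries two level prongs along +x at y = +-19.5, 8 mm wide, 31 mm apart inside, tops at z = 95; at x = 32 to 40 their ends turn up to z = 107. The drive's collar rests on the prongs, shaft in the gap; it lifts straight up, and the shaft is clear once 65 mm higher.
- hub: Fixed aluminium pulley hub on the spindle; it cannot turn. 52 mm diameter, 60 mm high, low flanges 92 mm. Origin: on the axis at its underside, 30 mm above the table; z up, x along the keyway. In the top face an 18 mm bore with one keyway, 9 mm wide, to 14.5 mm from the axis on +x, open all the way down: the key enters at one angle only (+-7 deg of play).
- hub_face (a point): Centre of the hub's flat top face, at the mouth of the bore, 90 mm above the table; axes as the hub (x along the keyway). A key not over the keyway rests on this face with the shaft tip 12 mm down the bore: it drops in when turned over the keyway.
- ejector (a joint): Travel in m of the spring-loaded brass ejector disc inside the bore: 0 at rest, 36 mm below the hub's top face; pushed down by the shaft tip. 0.014 when the drive's collar sits flush on the hub's face, which is the stop. The spring pushes up with 3 N at rest, 8.6 N at 0.014 (400 N/m).
- spindle: Fixed grey round cast base under the hub, 124 mm in diameter, 30 mm high; origin at the centre of its underside on the table.
- lens: Bystander: loose black lens, 64 mm in diameter, 52 mm high, standing between hanger and spindle; origin at the centre of its underside.
- camera: Bystander: camera body lying on its back beyond the work, about 110 x 138 mm, 39 mm high, with a steel lens mount on top; origin at the centre of its underside.
- oil_tin: Bystander: yellow oil tin 34 x 62 mm, 122 mm high with its red spout, to the left (+y); origin at the centre of its underside.
- bell: Bystander: brass counter bell, 88 mm in diameter, 64 mm high, to the right (-y); origin at the centre of its underside.
There are look-alikes about, which are no part of the job. Leave any blue look-alike of the keyed_drive alone.

How it is judged:
On the way, in this order (a step that is already met when the one before it is completed fails the run):
1. the hand drive is lifted clear up out of the fork, in the gripper and touching nothing else (height (world z) of drive_collar above 0.125 m and contact force between the fingers and keyed_drive above 2 N and contact force between keyed_drive and hanger below 0.1 N), for 0.1 s.
2. the key is in the keyway: shaft in the bore with the key at least 8 mm below the hub's face (z of keyed_drive in the frame of hub_face below -0.02 m and horizontal distance between keyed_drive and hub_face below 0.004 m and angle between the x axis of keyed_drive and the x axis of hub, either way round below 0.25 rad), for 0.1 s.
At the end, for the whole second after the job is handed in: Shaft in the bore and key in the keyway (within 0.25 rad), upright within 0.07 rad, centred within 3 mm, collar flush on the hub face within 2 mm, ejector pressed in over 11.5 mm; fingers still grip the drive (over 2 N) and hold it still (under 0.02 m/s) against the spring (z of drive_collar in the frame of hub_face below 0.002 m and horizontal distance between drive_collar and hub_face below 0.003 m and angle between the x axis of keyed_drive and the x axis of hub, either way round below 0.25 rad and angle between keyed_drive's own z axis and vertical below 0.07 rad and value of joint ejector above 0.0115 m and contact force between the fingers and keyed_drive above 2 N and linear speed of keyed_drive below 0.02 m/s); the arm keeps its last pose, push and grip.
It fails at once if lens disturbed: moved more than 20 mm (distance of lens from where it was at the start of the episode above 0.02 m).
It fails at once if camera disturbed: moved more than 20 mm (distance of camera from where it was at the start of the episode above 0.02 m).
It fails at once if oil tin disturbed: moved more than 20 mm (distance of oil_tin from where it was at the start of the episode above 0.02 m).
It fails at once if bell disturbed: moved more than 20 mm (distance of bell from where it was at the start of the episode above 0.02 m).
It also fails if it takes over 46 s, if anything falls off the work surface, if the arm or the gripper's body presses on something with over 40 N, if the wrist force passes 120 N, or if a joint passes its speed limit or range.

ROBOT

A 6-joint arm with a two-finger parallel gripper is mounted at the origin on the work surface. World frame = base frame: x ahead of the robot, y to its left, z up, the work surface at z = 0. Lengths are in m, angles in rad, forces in N, time in s.
With the tool pointing down it reaches from about 0.3 to 0.85 m from the base axis. Payload 5.4 kg.
Tool frame: the origin (TCP) lies on the centre line of the jaws, within the pads' length; the fingertips stand 17 mm ahead of it and the grasp point (between the pads) lies 2 mm behind it; z points along the fingers, y is the line along which they close (so a half turn about z gives the same grasp; the last joint's range is limited). The gripper opens to 85 mm and grips with 20 to 120 N. Pads are 22 mm wide; open, the fingers measure 114 mm over their backs; the gripper's body (76 mm by 85 mm) begins 54 mm behind the grasp point. The pads swing forward as they close: fully open they stand 13 mm farther back than shut.
Start: joints at [1.032, 0.158, 1.597, -0, 1.386, -0.21], TCP at [0.186, 0.544, 0.248] pointing down, gripper open.
Joint ranges: [-2.91, 2.91], [-0.94, 2.29], [0.18, 2.7], [-1.29, 4.43], [0.17, 2.64], [-3, 3]. Speed limits (rad/s): [2.57, 2.57, 3.14, 3.14, 3.14, 3.14].

INTERFACE

Orientations are given as a unit quaternion [w, x, y, z].
In Python, from bench import * gives the robot as it stands.
- The arm moves only by the shell command python3 -m pendant 'ROWS' [FORCE]. ROWS is JSON, one flat list of numbers, 7 for each row, row after row: the shift along the tool's x, y, z in cm, then the turn, a rotation vector about the tool's x, y, z in rad, then the finger opening in cm, from 0 to 8.54. A call has 1 to 8 rows; each row is the pose to reach, as a shift and turn from the pose commanded when the call began, along the tool's axes at that moment; what a row does not reach only later rows make up. A row lasts 1/8 s, in which the tool goes at most 62.5 mm and 10.7 degrees, less where a joint would pass 70% of its speed; a pose out of reach is approached as far as the arm can. A call with a gripper value outside its range is refused whole. The fingers move at their own pace and stop on an object; FORCE is the grip in N (left out, the last holds). Time passes only in rows, so rows that repeat a pose let the fingers close. It gives the time, the measured TCP pose, the force, the opening and the grip force at its end, in the units of the state.
- read_state(): the state, without advancing time (a new reading comes with each control period).
- snapshot(name): name is "scene" or "top" or "wrist"; returns the picture (420x560x3 uint8, red, green, blue); there is no depth.
- camera_model(name): a dict with "fx", "fy", "cx", "cy" (pixels), "dist_coeffs" ([k1, k2, p1, p2, k3] as OpenCV has them; the pictures are not rectified), "xyz" and "attitude" of the camera in the world. Camera axes: x right, y down, z forward; pixel columns grow to the right and rows downward; lengths in m; the calibration is good to about 2 mm. A picture is of the moment at which its call begins: read the wrist's pose just before it. camera_model takes no time and is no camera call; for the wrist camera it gives the pose at the moment of the call.
- hand_in(): hands the job in; it is judged then, once.
The state is a dict: "time": time; "qpos": joint angles; "joint_velocities": joint speeds; "joint_torque": joint torques, N m; "position": TCP position; "tcp_rot": TCP orientation; "ft_force": force on the tool from outside, world axes, zero at the start; "ft_torque": the same for the moment, N m; "finger_gap": finger opening in m; "gripper_force": force on a finger pad.
Only numpy, scipy, OpenCV 4.12 (cv2) and the standard library are available. Lean on these libraries where they do the work, as an engineer would, in place of code of your own. Each camera call takes 0.05 s, during which the arm holds its last target. There are 200 camera calls.

## Working session

There is one attempt and no reset: what is moved stays moved. The work goes in short steps, Python scripts to look and compute and a shell command to move; the robot and the scene stay as the last step left them, time stands still between calls to the robot, and variables do not carry over. Pictures are saved under pics/ and viewed, at most 10 in all, crops included, and the job is handed in when it is done.

```bash
ls; mkdir -p pics; cat > h.py <<'E'
from bench import *
import numpy as np, cv2
from scipy.spatial.transform import Rotation as R
def rot(q): return R.from_quat(np.roll(np.array(q,float),-1)).as_matrix()
def save(n,f):
    m=camera_model(n); im=snapshot(n); cv2.imwrite('pics/'+f,im[:,:,::-1]); return im,m
def rays(m,px):
    K=np.array([[m['fx'],0,m['cx']],[0,m['fy'],m['cy']],[0,0,1]]);
    u=cv2.undistortPoints(np.array(px,float).reshape(-1,1,2),K,np.array(m['dist_coeffs'],float)).reshape(-1,2)
    d=np.c_[u,np.ones(len(u))]@rot(m['attitude']).T
    return np.array(m['xyz'],float),d
def plane(m,px,z):
    o,d=rays(m,px); return o+d*((z-o[2])/d[:,2])[:,None]
def project(m,P):
    Rm=rot(m['attitude']);p=(np.array(P,float).reshape(-1,3)-m['xyz'])@Rm
    K=np.array([[m['fx'],0,m['cx']],[0,m['fy'],m['cy']],[0,0,1]])
    return cv2.projectPoints(p,np.zeros(3),np.zeros(3),K,np.array(m['dist_coeffs'],float))[0].reshape(-1,2)
E
python3 - <<'E'
from h import *
for n in("scene","top","wrist"):
    im,m=save(n,n+'0.png'); print(n,m)
print(read_state())
a=cv2.imread('pics/scene0.png');b=cv2.imread('pics/top0.png')
E
```

```text
pics
scene {'fx': 393.7466833508153, 'fy': 393.7466833508153, 'cx': 273.92585909416266, 'cy': 203.4246081327164, 'dist_coeffs': array([-0.00786159,  0.        ,  0.        ,  0.        ,  0.        ]), 'xyz': array([1.31469313, 0.28909394, 0.67793957]), 'attitude': array([-0.24996712,  0.50050987,  0.74504374, -0.3632026 ])}
top {'fx': 478.5954747746437, 'fy': 478.5954747746437, 'cx': 275.32621052746515, 'cy': 206.1711993144055, 'dist_coeffs': array([0.02416998, 0.        , 0.        , 0.        , 0.        ]), 'xyz': array([0.37417894, 0.02490588, 1.26132135]), 'attitude': array([ 0.06162786, -0.69756848,  0.7102777 , -0.07145497])}
wrist {'fx': 338.51896403611187, 'fy': 338.51896403611187, 'cx': 272.84412874404006, 'cy': 208.88823386734518, 'dist_coeffs': array([-0.02477184,  0.        ,  0.        ,  0.        ,  0.        ]), 'xyz': array([0.11937843, 0.56645239, 0.37285519]), 'attitude': array([0.11307547, 0.80539238, 0.57636501, 0.07975225])}
{'time': 0.15, 'qpos': array([ 1.03193136e+00,  1.58940664e-01,  1.59793458e+00, -2.32363319e-05,
        1.38619955e+00, -2.10125787e-01]), 'joint_velocities': array([ 0.00091184, -0.00211536, -0.00375349, -0.00212144,  0.00055587,
       -0.00201705]), 'joint_torque': array([ 4.19769340e-04, -3.96377742e+01, -3.31785822e+01, -2.55632685e-04,
        5.47047181e-03, -4.63781504e-06]), 'position': array([0.18544933, 0.54381065, 0.24752683]), 'tcp_rot': array([-2.60457685e-04,  1.63628293e-01,  9.86521785e-01, -6.93885002e-04]), 'ft_force': array([-0.47928547, -0.27278791, -0.0706437 ]), 'ft_torque': array([-0.05277051,  0.06831333, -0.04079779]), 'gripper_force': 0.0, 'finger_gap': 0.08514279094800178}
```

View pics/top0.png

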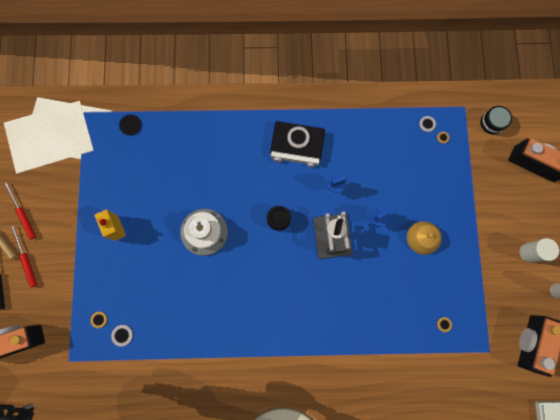

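View pics/scene0.png

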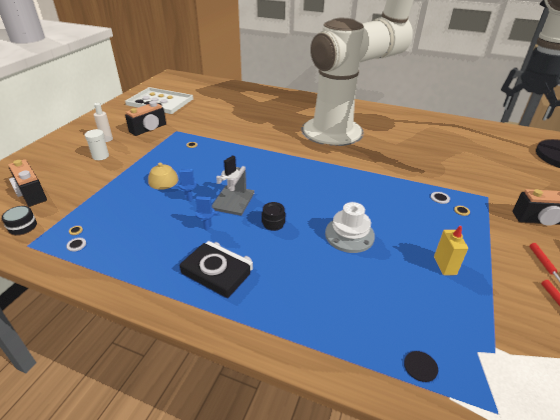

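The top view shows the spindle and hub at about (203,230), drive in the hanger at (338,228), lens at (279,218), camera at (298,143), bell at (424,238) and oil tin at (109,225). The blue look-alikes are at (337,182) and (381,215). In the scene view, the hub top is at (353,210) and the black grip at (230,165).

```bash
python3 - <<'E'
from h import *
t=camera_model('top'); s=camera_model('scene'); w=camera_model('wrist')
def tri(a,b):
    o1,d1=rays(t,[a]);o2,d2=rays(s,[b]);d1=d1[0];d2=d2[0]
    k=np.linalg.lstsq(np.c_[d1,-d2],o2-o1,rcond=None)[0]
    p,q=o1+k[0]*d1,o2+k[1]*d2; return ((p+q)/2).round(4),np.linalg.norm(p-q).round(4)
print('grip top',tri((338,225),(231,158)),'hub',tri((200,227),(353,208)))
print(plane(t,[(338,225)],.14),plane(t,[(200,227)],.09), plane(t,[(279,218),(424,238),(298,143)],.04))
st=read_state();T=rot(st['tcp_rot'])
print('cam in tool',T.T@(w['xyz']-st['position']),'\n',T.T@rot(w['attitude']),'\nT\n',T)
for n,c in(('top',(300,170,80,110)),('top',(160,185,80,90))):
    pass
a=cv2.imread('pics/top0.png');s0=cv2.imread('pics/scene0.png')
c=[a[190:265,300:370],a[190:270,160:245],s0[140:215,205:280],s0[195:255,320:385]]
cv2.imwrite('pics/crop.png',np.vstack([np.hstack([cv2.resize(x,(390,290),interpolation=cv2.INTER_CUBIC) for x in c[i:i+2]]) for i in(0,2)]))
E
```

```text
grip top (array([ 0.5389, -0.1391,  0.1465]), np.float64(0.0009)) hub (array([0.5486, 0.1926, 0.0891]), np.float64(0.0012))
[[ 0.53999879 -0.14049874  0.14      ]] [[0.5483442  0.19305464 0.09      ]] [[ 0.57570118 -0.00330305  0.04      ]
 [ 0.51731491 -0.37474506  0.04      ]
 [ 0.77737729 -0.05812796  0.04      ]]
cam in tool [ 6.98689763e-02 -3.89802331e-05 -1.25435774e-01] 
 [[-4.31866057e-05 -9.61615636e-01 -2.74400011e-01]
 [ 9.99999983e-01  7.85442408e-06 -1.84910860e-04]
 [ 1.79968428e-04 -2.74400014e-01  9.61615620e-01]] 
T
 [[-9.46451428e-01  3.22845391e-01 -7.40972799e-04]
 [ 3.22846114e-01  9.46450600e-01 -1.28382885e-03]
 [ 2.86815924e-04 -1.45430183e-03 -9.99998901e-01]]
```

View pics/crop.png

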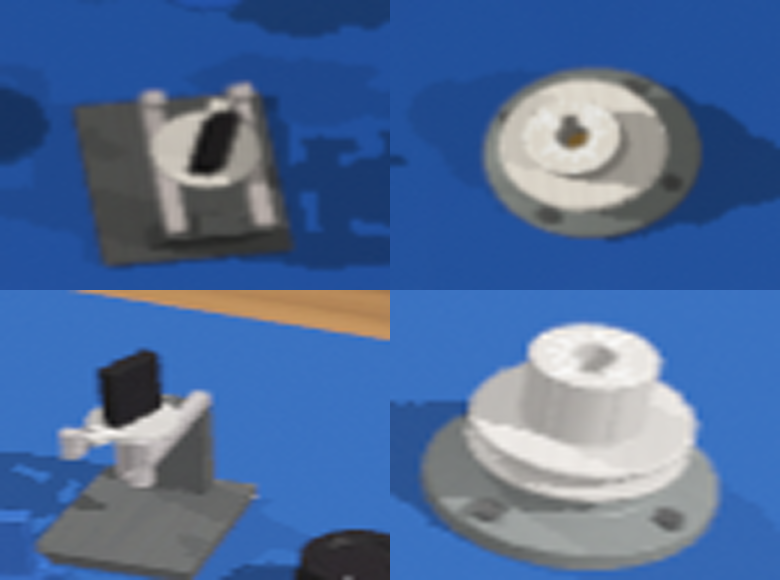

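The crop shows the grip's long axis running forward with its tab at the forward, slightly right end. The keyway points about +x (up in the top view). I'll look at the hub with the wrist camera on the way over.

```bash
python3 -m pendant '[-5.5,-2.6,0.3,0,0,0,8.5,-11.4,-5.3,0.7,0,0,0,8.5,-17.1,-8,1.1,0,0,0,8.5,-22.8,-10.7,1.5,0,0,0,8.5,-28.5,-13.4,1.9,0,0,0,8.5,-34.2,-16,2.3,0,0,0,8.5,-40,-18.8,2.7,0,0,0,8.5,-45.7,-21.5,3,0,0,0,8.5]'
python3 -m pendant '[0,0,0,0,0,0,8.5,0,0,0,0,0,0,8.5,0,0,0,0,0,0,8.5]'
python3 - <<'E'
from h import *
im,m=save('wrist','w_hub.png'); print(read_state()['position'],read_state()['time'],project(m,[[.5485,.193,.09]]))
E
```

```text
time: 1.15
position: [0.5444, 0.1967, 0.2182]
tcp_rot: [-0.0, 0.164, 0.986, 0.0]
ft_force: [0.9, 0.7, 0.1]
finger_gap: 0.0853
gripper_force: 0.0
time: 1.52
position: [0.5425, 0.1995, 0.2186]
tcp_rot: [-0.0, 0.163, 0.987, 0.0]
ft_force: [-0.6, 0.1, -0.3]
finger_gap: 0.085
gripper_force: 0.0
[0.54252904 0.19953096 0.21873862] 1.575 [[267.58650527 215.3335197 ]]
```

View pics/w_hub.png

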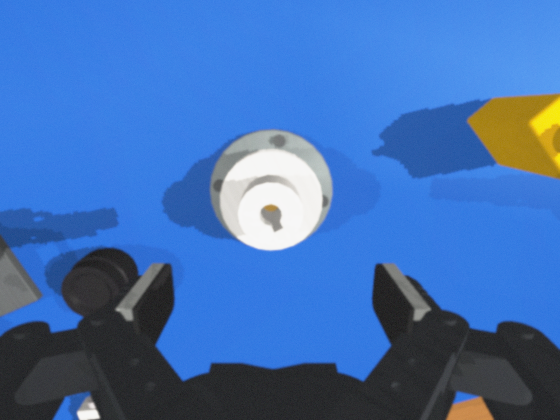

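The hub face is at (270,213), with the bore brass-coloured inside and the keyway pointing down and slightly right. I'll go lower for a closer second view.

```bash
cp pics/w_hub.png a.png; python3 - <<'E'
from h import *
import pickle; pickle.dump(camera_model('wrist'),open('m1.pkl','wb'))
E
python3 -m pendant '[-1.3,0,4.4,0,0,0,8.5,-2.6,0,8.8,0,0,0,8.5,-2.6,0,8.8,0,0,0,8.5,-2.6,0,8.8,0,0,0,8.5,-2.6,0,8.8,0,0,0,8.5]'
python3 - <<'E'
from h import *
im,m=save('wrist','w_hub2.png'); print(read_state()['position'],read_state()['time'],project(m,[[.5485,.193,.09]]))
import pickle; pickle.dump(m,open('m2.pkl','wb'))
E
```

```text
time: 2.2
position: [0.5691, 0.1907, 0.1334]
tcp_rot: [0.002, 0.163, 0.987, 0.001]
ft_force: [0.6, 0.3, -0.6]
finger_gap: 0.0848
gripper_force: 0.0
[0.56901346 0.19055385 0.13310942] 2.25 [[264.26223292 211.32529324]]
```

View pics/w_hub2.png

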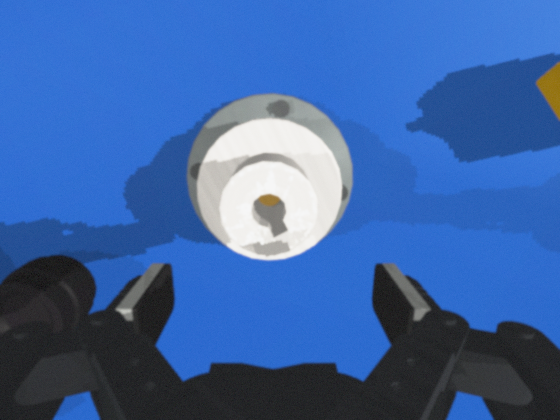

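```bash
python3 - <<'E'
from h import *
import pickle
for f,mf,c in(('w_hub','m1.pkl',(270,213)),('w_hub2','m2.pkl',(268,211))):
    m=pickle.load(open(mf,'rb')); im=cv2.imread(f'pics/{f}.png'); g=im.min(2)
    for th in (120,150,175):
        k=(g<th).astype(np.uint8); n,l,s,ce=cv2.connectedComponentsWithStats(k,connectivity=4)
        i=l[c[1],c[0]]; print(f,th,s[i],ce[i])
    x0,y0=c; k=g[y0-30:y0+44:2,x0-30:x0+32:2]
    if f=='w_hub2':
        for r,row in zip(range(y0-30,y0+44,2),k): print(r,' '.join('%3d'%v for v in row))
E
```

```text
w_hub 120 [    0    93   560   327 12735] [268.00062819 203.79026305]
w_hub 150 [262 205  19  26 304] [271.8125     215.09539474]
w_hub 175 [261 204  21  27 366] [271.78415301 215.75409836]
w_hub2 120 [267 210   3   2   4] [268.   210.75]
w_hub2 150 [254 194  33  42 835] [271.10778443 211.68982036]
w_hub2 175 [254 194  33  43 954] [270.76834382 212.61740042]
181 238 237 238 237 239 238 238 237 238 240 240 238 238 238 240 245 246 245 243 239 237 237 238 237 237 238 240 239 238 237 237
183 238 237 238 238 238 237 238 237 237 242 245 241 237 240 245 246 246 246 244 238 237 238 237 238 238 237 237 238 238 237 237
185 237 237 238 238 238 238 238 237 237 242 246 245 240 243 246 246 246 246 246 241 237 238 237 237 238 240 238 238 237 237 238
187 238 239 238 237 238 237 238 238 239 241 245 246 245 244 246 246 246 246 246 242 242 239 238 237 238 242 238 237 238 238 237
189 237 237 237 237 238 237 237 239 241 242 245 246 245 241 245 245 246 246 245 242 243 240 240 240 242 241 238 237 237 238 238
191 238 237 237 237 237 238 238 241 243 244 246 246 243 240 243 244 244 244 245 240 239 240 239 242
[... 3296 characters left out ...]
 172 171 167 162 164 166 173 176 174 213 228 230 231 234 230
245 234 228 232 224 211 197 189 182 169 166 166 175 187 171 166 166 167 168 166 164 165 168 165 165 166 198 230 233 232 230 233
247 238 230 209 199 196 199 194 192 172 167 164 165 166 165 167 165 168 166 165 168 164 165 167 166 167 181 234 237 233 237 238
249 239 239 234 225 214 202 198 200 180 169 166 164 168 168 168 167 165 167 166 168 165 164 167 167 168 169 217 233 238 241 240
251 235 237 238 238 237 230 219 206 190 172 169 167 168 165 164 165 167 168 166 164 166 168 172 177 186 206 231 239 239 240 241
253 153 196 227 236 240 241 239 234 222 198 173 171 172 167 168 167 170 169 167 174 186 205 218 223 233 238 240 240 238 234 219
```

```bash
cat >> h.py <<'E'
def fitcirc(P,it=12,tol=.0008):
    k=np.ones(len(P),bool)
    for _ in range(it):
        Q=P[k]; a=np.linalg.lstsq(np.c_[2*Q,np.ones(len(Q))],(Q**2).sum(1),rcond=None)[0]
        c=a[:2]; r=np.sqrt(a[2]+c@c); e=abs(np.hypot(*(P-c).T)-r); k=e<max(tol,np.percentile(e,65))
    return c,r,e[k].mean()
E
python3 - <<'E'
from h import *
import pickle
C=[]
for f,mf,c in(('w_hub','m1.pkl',(270,213)),('w_hub2','m2.pkl',(268,211))):
    m=pickle.load(open(mf,'rb')); g=cv2.imread(f'pics/{f}.png').min(2)
    k=cv2.resize(g[c[1]-40:c[1]+40,c[0]-40:c[0]+40],None,fx=4,fy=4,interpolation=cv2.INTER_LINEAR)<200
    n,l=cv2.connectedComponents(k.astype(np.uint8),connectivity=4); M=(l==l[160,160]).astype(np.uint8)
    cs=max(cv2.findContours(M,cv2.RETR_EXTERNAL,cv2.CHAIN_APPROX_NONE)[0],key=len)[:,0]
    topx=lambda p:(np.array(p)+.5)/4-.5+np.array(c)-40
    P=plane(m,topx(cs),.09)[:,:2]; cc,r,e=fitcirc(P)
    px=plane(m,topx(np.argwhere(M)[:,::-1]),.09)[:,:2]-cc; q=px[np.hypot(*px.T)>.0102]; d=q.mean(0)
    C.append((m,np.array([*cc,.09]))); print(f,M.sum()/16,cc.round(4),r.round(4),e,'key deg',np.degrees(np.arctan2(d[1],d[0])).round(1),np.hypot(*q.T).max())
o1,p1=C[0][0]['xyz'],C[0][1];o2,p2=C[1][0]['xyz'],C[1][1];d1=p1-o1;d2=p2-o2
k=np.linalg.lstsq(np.c_[d1,-d2],o2-o1,rcond=None)[0]; print((o1+k[0]*d1+o2+k[1]*d2)/2, o1+k[0]*d1-o2-k[1]*d2)
E
```

```text
w_hub 414.625 [0.5483 0.1956] 0.0083 0.00023826420873848954 key deg 5.8 0.014744259991350105
w_hub2 1070.1875 [0.5486 0.1954] 0.0089 0.00015192451722456022 key deg 6.8 0.015189265684536513
[0.55393578 0.1934175  0.07027599] [-4.61160922e-05  2.69218186e-04 -4.09555305e-05]
```

Hub: (0.5486, 0.1954), face at 0.09, keyway yaw about 6.5°. The bore radius comes out at 8.9 mm, which confirms the height. Next, the drive.

```bash
python3 -m pendant '[0,0,-5,0,0,0,8.5,-0.3,-1.5,-10,0,0,0,8.5,-1.6,-7,-12.5,0,0,0,8.5,-3,-13,-13.5,0,0,0,8.5,-4.3,-19,-13.5,0,0,0,8.5,-5.7,-25,-13.5,0,0,0,8.5,-7,-30.8,-13.5,0,0,0,8.5,-7.3,-31.9,-13.5,0,0,0,8.5]'
python3 -m pendant '[0,0,0,0,0,0,8.5,0,0,0,0,0,0,8.5,0,0,0,0,0,0,8.5]'
python3 - <<'E'
from h import *
im,m=save('wrist','w_dr.png'); print(read_state()['position'],read_state()['time'],project(m,[[.539,-.139,.146]]))
import pickle; pickle.dump(m,open('m3.pkl','wb'))
E
```

```text
time: 3.25
position: [0.5338, -0.1387, 0.2671]
tcp_rot: [0.001, 0.166, 0.986, -0.001]
ft_force: [-0.1, -0.3, -0.1]
finger_gap: 0.0851
gripper_force: 0.0
time: 3.62
position: [0.5343, -0.134, 0.2658]
tcp_rot: [0.0, 0.163, 0.987, 0.0]
ft_force: [0.6, -0.4, -0.5]
finger_gap: 0.0851
gripper_force: 0.0
[ 0.53428411 -0.13420503  0.26575356] 3.675 [[268.6693614  216.39520715]]
```

View pics/w_dr.png

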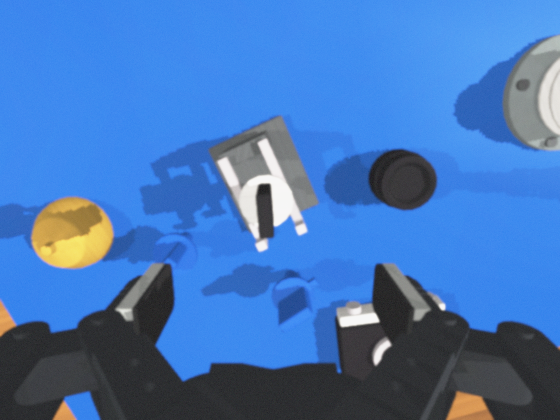

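Grip: a black bar from (265,183) to (265,238), with the collar at (265,200). It is nearly aligned with the image vertical, so the current tool yaw nearly suits the grasp. Next, a closer second view.

```bash
python3 -m pendant '[-0.9,-0.1,3,0,0,0,8.5,-1.8,-0.2,5.5,0,0,0,8.5,-1.8,-0.2,5.5,0,0,0,8.5,-1.8,-0.2,5.5,0,0,0,8.5,-1.8,-0.2,5.5,0,0,0,8.5]'
python3 - <<'E'
from h import *
import pickle
im,m=save('wrist','w_dr2.png'); print(read_state()['position'],read_state()['time'])
pickle.dump(m,open('m4.pkl','wb'))
for f,mf in(('w_dr','m3.pkl'),('w_dr2','m4.pkl')):
    m=pickle.load(open(mf,'rb')); g=cv2.imread(f'pics/{f}.png').max(2)
    p=project(m,[[.539,-.139,.146]])[0]; x,y=int(p[0]),int(p[1])
    k=(g<60).astype(np.uint8); n,l,s,ce=cv2.connectedComponentsWithStats(k,connectivity=4)
    i=np.bincount(l[y-15:y+15,x-15:x+15][k[y-15:y+15,x-15:x+15]>0]).argmax()
    print(f,p,s[i],ce[i]); M=l==i
    for r in range(s[i][1],s[i][1]+s[i][3],3):
        cc=np.flatnonzero(M[r]); print(r,cc.min(),cc.max(),g[r,cc.min()-3:cc.min()+3],g[r,cc.max()-2:cc.max()+4])
a=cv2.imread('pics/w_dr2.png')[120:320,160:380]; cv2.imwrite('pics/c2.png',cv2.resize(a,(660,600),interpolation=cv2.INTER_CUBIC))
E
```

```text
time: 4.3
position: [0.551, -0.1433, 0.2123]
tcp_rot: [0.001, 0.163, 0.987, -0.0]
ft_force: [-0.2, 0.4, -0.6]
finger_gap: 0.085
gripper_force: 0.0
[ 0.55097512 -0.14330039  0.21213153] 4.35
w_dr [268.6693614  216.39520715] [261 204   3   4   7] [261.57142857 205.14285714]
204 261 262 [63 58 63 58 59 64] [63 58 59 64 60 63]
207 261 261 [66 60 61 59 66 63] [60 61 59 66 63 62]
w_dr2 [273.26528697 212.51772386] [260 198   3   2   4] [260.75 198.75]
198 260 260 [145  87  62  59  64  62] [87 62 59 64 62 62]
```

View pics/c2.png

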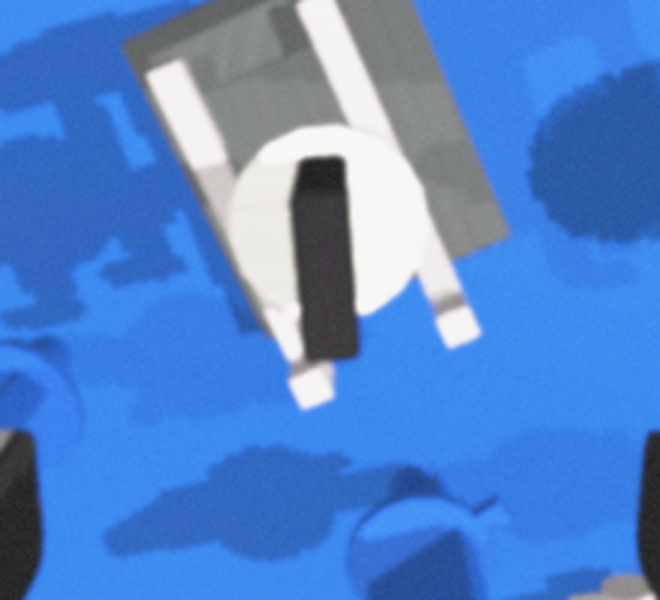

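The close crop (3x, offset (160,120)) shows the grip's top face with corners at about (290,195), (350,200), (357,357) and (303,360). The tab is hidden under its far (forward) end, since the near collar edge is plain.

```bash
python3 - <<'E'
from h import *
import pickle
F=[]
for f,mf,(r0,r1) in(('w_dr','m3.pkl',(200,230)),('w_dr2','m4.pkl',(190,234))):
    m=pickle.load(open(mf,'rb')); im=cv2.imread(f'pics/{f}.png').astype(float); g=im.max(2)
    xc=265 if f=='w_dr' else 268
    def cross(v): # first idx where v exceeds 130, subpixel
        i=np.flatnonzero(v>130)[0]; return i-1+(130-v[i-1])/(v[i]-v[i-1])
    L=[];Rr=[]
    for r in range(r0,r1): L.append((xc-cross(g[r,xc::-1]),r)); Rr.append((xc+cross(g[r,xc:]),r))
    e=[np.median([r1-6+cross(g[r1-6:,c]) for c in range(xc-4,xc+8)])]
    far=(xc+2 if f=='w_dr' else xc+4,e[0])
    out=[]
    for S in(L,Rr):
        P=plane(m,S,.146)[:,:2]; d=cv2.fitLine(P.astype(np.float32),cv2.DIST_HUBER,0,.001,.01).ravel(); d=d*np.sign(d[0]) if 0 else d
        dd=d[:2]*np.sign(d[0]); out.append((np.degrees(np.arctan2(dd[1],dd[0])),d[2:]))
    a=np.radians((out[0][0]+out[1][0])/2); u=np.array([np.cos(a),np.sin(a)]);v=np.array([-u[1],u[0]])
    w=abs((out[0][1]-out[1][1])@v); mid=(out[0][1]+out[1][1])/2; fp=plane(m,[far],.146)[0,:2]
    c=mid+u*((fp-mid)@u-.018)
    print(f,[o[0].round(1) for o in out],'yaw',np.degrees(a).round(2),'w',w.round(4),'centre',c.round(4)); F.append((m,fp))
o1,p1=F[0][0]['xyz'],np.r_[F[0][1],.146];o2,p2=F[1][0]['xyz'],np.r_[F[1][1],.146];d1=p1-o1;d2=p2-o2
k=np.linalg.lstsq(np.c_[d1,-d2],o2-o1,rcond=None)[0]; print('far edge',(o1+k[0]*d1+o2+k[1]*d2)/2)
t=camera_model('top'); print('top plane check',plane(t,[(338,225)],.146))
# collar circle in close view, plane .101
m=F[1][0]; im=cv2.imread('pics/w_dr2.png'); k=(im.min(2)>185).astype(np.uint8)
n,l=cv2.connectedComponents(k); 
P=[]
for th in np.radians(np.r_[120:250:3]):
    # rays in world around guess
    pass
E
```

```text
w_dr [np.float32(-14.1), np.float32(-15.2)] yaw -14.64 w 0.0112 centre [ 0.5372 -0.1415]
w_dr2 [np.float32(-14.4), np.float32(-14.2)] yaw -14.33 w 0.011 centre [ 0.5373 -0.1418]
far edge [ 0.54365478 -0.14133987  0.17702222]
top plane check [[ 0.53911152 -0.13961369  0.146     ]]
```

```bash
python3 -m pendant '[0.7,-0.2,1,0,0,-0.04,8.5,1.35,-0.3,2,0,0,-0.08,8.5,1.35,-0.3,2,0,0,-0.08,8.5,1.35,-0.3,2,0,0,-0.08,8.5,1.35,-0.3,2,0,0,-0.08,8.5,1.35,-0.3,2,0,0,-0.08,8.5]'
python3 - <<'E'
from h import *
s=read_state();T=rot(s['tcp_rot']);print(s['position'],s['time'],np.degrees(np.arctan2(T[1,0],T[0,0])),T[:,2],(T.T@(np.array([.5373,-.1417,.124])-s['position']))*100)
E
```

```text
time: 5.1
position: [0.537, -0.1418, 0.1911]
tcp_rot: [0.0, 0.124, 0.992, -0.0]
ft_force: [0.3, 0.1, 0.7]
finger_gap: 0.0852
gripper_force: 0.0
[ 0.53701997 -0.14180998  0.19108094] 5.1 165.7351334052601 [ 6.33664251e-04 -3.35848197e-04 -9.99999743e-01] [-0.01975503  0.01869469  6.70810646]
```

Aligned within 0.3 mm, so I'll descend and close.

```bash
python3 -m pendant '[0,0,2.5,0,0,0,8.5,0,0,5,0,0,0,8.5,0,0,6.7,0,0,0,8.5,0,0,6.7,0,0,0,8.5,0,0,6.7,0,0,0,8.5,0,0,6.7,0,0,0,4,0,0,6.7,0,0,0,1,0,0,6.7,0,0,0,0.5]' 60
python3 -m pendant '[0,0,0,0,0,0,0.5,0,0,0,0,0,0,0.5,0,0,0,0,0,0,0.5,0,0,0,0,0,0,0.5,0,0,0,0,0,0,0.5,0,0,0,0,0,0,0.5]' 60
```

```text
time: 6.1
position: [0.5369, -0.1417, 0.124]
tcp_rot: [0.0, 0.124, 0.992, -0.0]
ft_force: [0.6, -0.2, -0.1]
finger_gap: 0.0313
gripper_force: 0.0
time: 6.85
position: [0.5369, -0.1418, 0.1239]
tcp_rot: [0.0, 0.124, 0.992, -0.0]
ft_force: [-0.5, -0.4, 3.0]
finger_gap: 0.0112
gripper_force: 58.7
```

```bash
python3 -m pendant '[0,0,-1,0,0,0,0.5,0,0,-3,0,0,0,0.5,0,0,-5.5,0,0,0,0.5,0,0,-8,0,0,0,0.5,0,0,-9,0,0,0,0.5,0,0,-9,0,0,0,0.5,0,0,-9,0,0,0,0.5,0,0,-9,0,0,0,0.5]'
python3 - <<'E'
from h import *
im,m=save('wrist','w_held.png')
s=read_state();T=rot(s['tcp_rot']);print(s['position'],s['time'],np.degrees(np.arctan2(T[1,0],T[0,0])),s['qpos'])
E
```

```text
time: 7.85
position: [0.5361, -0.1414, 0.2124]
tcp_rot: [-0.001, 0.124, 0.992, 0.0]
ft_force: [0.0, -0.2, -1.2]
finger_gap: 0.0115
gripper_force: 58.3
[ 0.53620398 -0.14143944  0.21260748] 7.9 165.74172113456126 [-4.75821488e-01  1.36427169e-01  1.69348093e+00 -3.42559312e-05
  1.31359563e+00 -1.79775479e+00]
```

View pics/w_held.png

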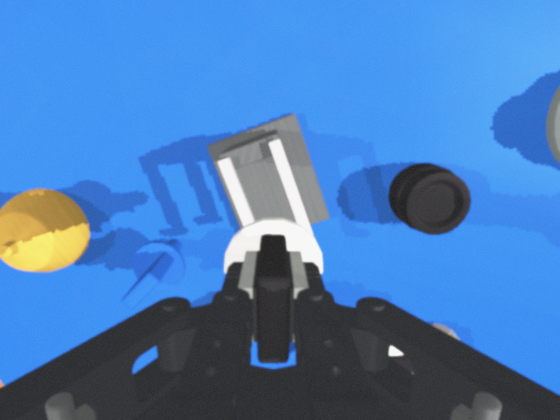

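The picture shows the drive held by its grip. The collar's near arc is visible at (273,220) to (225,265), and the fork is empty below it. I'll measure the shaft axis in the tool frame from the collar arc, and carry it over to the hub.

```bash
python3 - <<'E'
from h import *
im=cv2.imread('pics/w_held.png'); s=read_state();m=camera_model('wrist');T=rot(s['tcp_rot'])
pts=[]
for c in range(228,322,3):
    for r in range(200,275):
        b=im[r,c].astype(int)
        if b.min()>150 and b.min()>150 and r<262 : pts.append((c,r-.5)); break
pts=np.array(pts,float); z=s['position'][2]-.0229
print(pts[::4].tolist())
P=plane(m,pts,z); Q=((P-s['position'])@T)[:,:2]
from scipy.optimize import least_squares
f=least_squares(lambda p:np.hypot(*(Q-p).T)-.024,[0,0],loss='soft_l1',f_scale=.0003); print('axis in tool mm',f.x*1e3,abs(f.fun).mean()*1e3, fitcirc(Q))
E
python3 -m pendant '[0.9,4.1,0,0,0,0,0.5,1.9,8.7,0,0,0,-0.05,0.5,2.8,13.2,0,0,0,-0.11,0.5,3.8,17.8,0,0,0,-0.17,0.5,4.8,22.4,0,0,0,-0.23,0.5,5.8,27,0,0,0,-0.29,0.5,6.6,30.7,0,0,0,-0.34,0.5,7.1,33,0,0,0,-0.363,0.5]'
python3 -m pendant '[0,0,0,0,0,0,0.5,0,0,0,0,0,0,0.5,0,0,0,0,0,0,0.5,0,0,0,0,0,0,0.5]'
python3 - <<'E'
from h import *
im,m=save('wrist','w_over.png'); it,mt=save('top','t_over.png')
s=read_state();T=rot(s['tcp_rot']);print(s['position'],s['time'],np.degrees(np.arctan2(T[1,0],T[0,0])),T[:,2],(T.T@(np.array([.5486,.1954,.2])-s['position']))*100)
E
```

```text
[[228.0, 244.5], [240.0, 199.5], [252.0, 209.5], [264.0, 216.5], [276.0, 216.5], [288.0, 199.5], [300.0, 199.5], [312.0, 217.5]]
axis in tool mm [6.21097774 1.87159114] 4.318240423271928 (array([ 0.0142223 , -0.00037861]), np.float64(0.021280249444327576), np.float64(0.0015330001378847493))
time: 8.9
position: [0.5487, 0.1975, 0.2131]
tcp_rot: [-0.0, -0.058, 0.998, 0.0]
ft_force: [0.0, -0.7, -1.7]
finger_gap: 0.0115
gripper_force: 58.8
time: 9.4
position: [0.5493, 0.1949, 0.2137]
tcp_rot: [-0.0, -0.056, 0.998, -0.0]
ft_force: [-0.7, -0.2, -1.2]
finger_gap: 0.0115
gripper_force: 58.8
[0.54923146 0.19516989 0.21370654] 9.5 -173.5032069963774 [ 2.26525094e-05 -8.29900702e-06 -1.00000000e+00] [0.06016673 0.03002333 1.37065216]
```

```bash
python3 - <<'E'
from h import *
from scipy.optimize import least_squares
for f in('w_held','w_over'):
    im=cv2.imread(f'pics/{f}.png').astype(int); m=camera_model('wrist');s=read_state();T=rot(s['tcp_rot'])
    # camera is fixed in the tool: reuse the current model for both pictures
    pts=[]
    for c in list(range(226,238,2))+list(range(262,286,2))+list(range(314,322,2)):
        v=im[200:275,c].min(1); i=[k for k in range(2,70) if v[k]>170>=v[k-1]]
        if i: k=i[-1] if f=='w_over' else i[0]; pts.append((c,200+k-1+(170-v[k-1])/(v[k]-v[k-1])))
    print(f,np.round(pts,1).tolist())
    P=plane(m,pts,s['position'][2]-.0229); Q=((P-s['position'])@T)[:,:2]
    g=least_squares(lambda p:np.hypot(*(Q-p).T)-.024,[0,0],loss='soft_l1',f_scale=.0003); print(g.x*1e3,np.round(g.fun*1e3,1))
a=cv2.imread('pics/w_over.png')[150:350,140:420];b=cv2.imread('pics/t_over.png')[150:290,120:316]
cv2.imwrite('pics/c3.png',np.vstack([cv2.resize(a,(420,300)),cv2.resize(b,(420,300))]))
E
```

```text
w_held [[226.0, 249.6], [228.0, 245.4], [230.0, 241.4], [232.0, 237.7], [234.0, 235.1], [236.0, 233.4], [262.0, 218.4], [264.0, 218.0], [266.0, 217.9], [268.0, 217.8], [270.0, 217.6], [272.0, 217.7], [274.0, 217.5], [276.0, 217.5], [278.0, 217.4], [280.0, 217.4], [282.0, 217.4], [284.0, 217.8], [314.0, 236.7], [316.0, 240.9], [318.0, 244.8], [320.0, 249.0]]
[-0.55422459  0.3237137 ] [-0.2 -0.3 -0.2 -0.1 -0.  -0.2  0.1  0.1  0.  -0.  -0.  -0.1 -0.  -0.
  0.1  0.2  0.3  0.3 -0.1 -0.5 -0.5 -0.5]
w_over [[226.0, 250.3], [228.0, 246.0], [230.0, 242.0], [232.0, 238.3], [234.0, 235.6], [236.0, 233.7], [264.0, 207.7], [266.0, 211.6], [268.0, 214.8], [270.0, 218.7], [272.0, 218.7], [274.0, 218.9], [276.0, 219.0], [278.0, 219.0], [280.0, 212.4], [282.0, 208.7], [314.0, 237.5], [316.0, 241.4], [318.0, 245.4], [320.0, 249.5]]
[-0.96715427  0.21535361] [-0.2 -0.4 -0.3 -0.1  0.  -0.1  5.4  3.4  1.8 -0.1 -0.2 -0.3 -0.3 -0.2
  3.   4.9 -0.  -0.3 -0.4 -0.3]
```

View pics/c3.png

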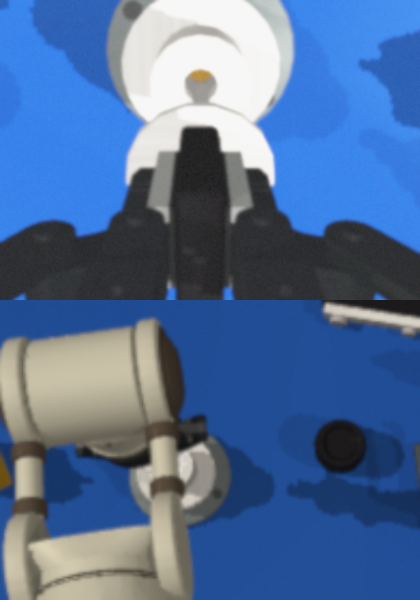

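The bore is visible just ahead of the held collar at about (273,203), with the keyway pointing straight along the tool axis. The collar fit puts the shaft axis at tool (-0.5, +0.3) mm. I'll lower to just above the face.

```bash
python3 -m pendant '[0.05,0,1.5,0,0,0,0.5,0.1,0,3,0,0,0,0.5,0.1,0,4,0,0,0,0.5,0.1,0,4,0,0,0,0.5,0.1,0,4,0,0,0,0.5]'
python3 - <<'E'
from h import *
s=read_state();T=rot(s['tcp_rot']);print(s['position'],s['ft_force'],np.degrees(np.arctan2(T[1,0],T[0,0])),'err mm',(T.T@(np.array([.5486,.1954,.1689])-s['position']))*1000-[-.5,.3,0])
E
```

```text
time: 10.12
position: [0.5485, 0.1956, 0.174]
tcp_rot: [0.0, -0.057, 0.998, 0.0]
ft_force: [0.4, -0.3, -1.3]
finger_gap: 0.0113
gripper_force: 58.8
[0.54845654 0.19559601 0.17398614] [ 0.38382849 -0.2975732  -1.28810699] -173.45480650779427 err mm [ 0.38321917 -0.51127666  5.08620767]
```

```bash
python3 -m pendant '[0.03,-0.04,0.4,0,0,0,0.5,0.03,-0.04,0.8,0,0,0,0.5,0.03,-0.04,1.1,0,0,0,0.5,0.03,-0.04,1.3,0,0,0,0.5,0.03,-0.04,1.3,0,0,0,0.5]'
```

```text
time: 10.75
position: [0.5478, 0.1951, 0.1604]
tcp_rot: [-0.0, -0.057, 0.998, -0.0]
ft_force: [0.4, -0.3, -2.4]
finger_gap: 0.0112
gripper_force: 58.8
```

```bash
python3 -m pendant '[0,0,0.3,0,0,0,0.5,0,0,0.5,0,0,0,0.5,0,0,0.7,0,0,0,0.5,0,0,0.9,0,0,0,0.5,0,0,0.9,0,0,0,0.5]'
```

```text
time: 11.38
position: [0.5478, 0.1951, 0.1514]
tcp_rot: [-0.0, -0.057, 0.998, -0.0]
ft_force: [0.3, -0.6, -1.0]
finger_gap: 0.0117
gripper_force: 58.9
```

The key has entered the keyway with no resistance.

```bash
python3 -m pendant '[0,0,0.5,0,0,0,0.5,0,0,1,0,0,0,0.5,0,0,1.5,0,0,0,0.5,0,0,2,0,0,0,0.5,0,0,2.4,0,0,0,0.5,0,0,2.4,0,0,0,0.5,0,0,2.4,0,0,0,0.5]'
python3 -m pendant '[0,0,0.3,0,0,0,0.5,0,0,0.5,0,0,0,0.5,0,0,0.7,0,0,0,0.5,0,0,0.8,0,0,0,0.5,0,0,0.8,0,0,0,0.5]'
```

```text
time: 12.25
position: [0.5479, 0.1951, 0.1281]
tcp_rot: [0.0, -0.057, 0.998, -0.0]
ft_force: [-1.3, -0.5, 2.9]
finger_gap: 0.0114
gripper_force: 59.4
time: 12.88
position: [0.5481, 0.1951, 0.12]
tcp_rot: [0.0, -0.057, 0.998, 0.0]
ft_force: [-3.0, -0.8, 6.6]
finger_gap: 0.0111
gripper_force: 59.8
```

```bash
python3 -m pendant '[0,0,0.05,0,0,0,0.5,0,0,0.1,0,0,0,0.5,0,0,0.15,0,0,0,0.5,0,0,0.2,0,0,0,0.5,0,0,0.2,0,0,0,0.5]'
```

```text
time: 13.5
position: [0.5482, 0.1952, 0.1189]
tcp_rot: [0.0, -0.057, 0.998, -0.0]
ft_force: [-5.7, -0.8, 12.1]
finger_gap: 0.0115
gripper_force: 60.8
```

```bash
python3 -m pendant '[0,0,0.05,0,0,0,0.5,0,0,0.1,0,0,0,0.5,0,0,0.1,0,0,0,0.5,0,0,0.1,0,0,0,0.5]'
python3 - <<'E'
from h import *
save('wrist','w_end.png');save('scene','s_end.png'); s=read_state(); print(s['position'],s['ft_force'],s['time'])
a=cv2.imread('pics/w_end.png')[100:350,130:420];b=cv2.imread('pics/s_end.png')[160:270,300:420]
cv2.imwrite('pics/c4.png',np.hstack([cv2.resize(a,(390,340)),cv2.resize(b,(370,340),interpolation=cv2.INTER_CUBIC)]))
E
```

```text
time: 14.0
position: [0.5482, 0.1952, 0.1189]
tcp_rot: [0.0, -0.057, 0.998, -0.0]
ft_force: [-8.1, -3.2, 17.3]
finger_gap: 0.0114
gripper_force: 61.7
[0.54818294 0.19514938 0.11887946] [-9.00848619 -1.79755957 17.65997343] 14.1
```

View pics/c4.png

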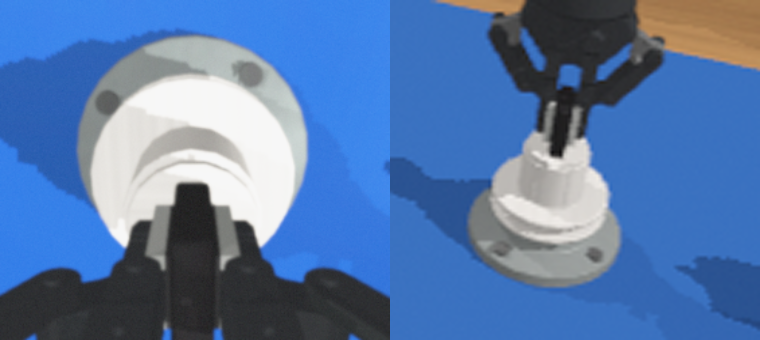

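The collar sits on the hub. The tool stopped at 0.1189, as predicted, and the force rises with no further motion, so it is on the stop.

```bash
python3 -m pendant '[0,0,0,0,0,0,0.5,0,0,0,0,0,0,0.5]'; python3 -c "
from bench import *
print(hand_in())"
```

```text
time: 14.35
position: [0.5482, 0.1952, 0.1189]
tcp_rot: [0.0, -0.057, 0.998, -0.0]
ft_force: [-9.0, -1.7, 17.2]
finger_gap: 0.0115
gripper_force: 61.7
the job is handed in; nothing more can be done
None
```

The keyed drive is in the hub with its key in the keyway and its collar on the hub face, still gripped at about 60 N and pressed against the spring; I handed the job in at 14.35 s, and no verdict was returned.

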